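Load and lock the setting blades of a welding jig

TASK

Set up the welding jig for the next batch: slide each coloured setting blade that lies on the bench fully into the slot of the head of its own colour, until its shoulder meets the head, and only then lock it there by pulling that head's spring-loaded captive screw up over its lip and driving it clockwise to its stop, so that the pin drops into the blade's hole. Heads without a blade keep their screws parked, and the worn grey blade and everything else on the bench are left alone.

Things in the scene. Friction and masses are not known exactly. Their poses are not given: they have to be found in the camera images.
- blade_red: red setting blade (may be missing), lying flat: steel 80 x 30 x 4 mm, x = -40 to +40 (48 wide from -40 to -8, 24 wide over the last 13), 105-210 g. Origin on the underside, on the centre line, below the shoulder; x to the tip, z up. Upright red grip block: x = -26 to 0, 16 wide in y, z = 4 to 34; its front face is the shoulder. Pin hole 11 x 11 at x = +21
- mouth_red (a point): red jig head (fixed): centre of its slot's mouth on the slot floor, 6 mm above the bench; x straight into the slot, z up. Slot 33 wide, 7 high, open behind; body 74 wide, x = 0 to 60, top 33 above the bench. A floor plate 84 wide, 6 thick reaches 55 out in front. A fully inserted blade has its shoulder on the body's face and its origin and axes on this point's
- grip_red (a point): captive screw of the red head: centre of the top of its black bar handle (34 long in this point's x, 14 wide in y, 22 tall, 44 mm steel flange below). Vertical axis, 21 mm behind the mouth. Parked, it is 87 mm above the bench; it turns and lifts with the screw. Grip the bar across its 14 mm from above
- lift_red (a joint): height of the red screw, m: -0.001 parked, up to 0.016 pulled up, -0.008 driven home (its 6 mm pin in the blade's hole; it stops near -0.005 if the pin lands on a blade not fully in). A spring pulls it down: 5.5 N parked, 9 N pulled up 12 mm. To park again: pull up to +0.012, turn back to 0
- turn_red (a joint): turn of the red screw, rad, growing clockwise from above: 0 to 0.1 parked, 2.6 at its stop. A 9 mm lip stops it below 0.2 rad until pulled up more than 9 mm (pull 12); held up, it passes the lip at 0.7, then the spring sets it on a thread ramp falling 6.5 mm down to 2.2 rad. There it stays where let go (0.04 N m), so it can be regripped
- blade_blue: blue setting blade (may be missing), lying flat: steel 80 x 30 x 4 mm, x = -40 to +40 (48 wide from -40 to -8, 24 wide over the last 13), 105-210 g. Origin on the underside, on the centre line, below the shoulder; x to the tip, z up. Upright blue grip block: x = -26 to 0, 16 wide in y, z = 4 to 34; its front face is the shoulder. Pin hole 11 x 11 at x = +21
- mouth_blue (a point): blue jig head (fixed): centre of its slot's mouth on the slot floor, 6 mm above the bench; x straight into the slot, z up. Slot 33 wide, 7 high, open behind; body 74 wide, x = 0 to 60, top 33 above the bench. A floor plate 84 wide, 6 thick reaches 55 out in front. A fully inserted blade has its shoulder on the body's face and its origin and axes on this point's
- grip_blue (a point): captive screw of the blue head: centre of the top of its black bar handle (34 long in this point's x, 14 wide in y, 22 tall, 44 mm steel flange below). Vertical axis, 21 mm behind the mouth. Parked, it is 87 mm above the bench; it turns and lifts with the screw. Grip the bar across its 14 mm from above
- lift_blue (a joint): height of the blue screw, m: -0.001 parked, up to 0.016 pulled up, -0.008 driven home (its 6 mm pin in the blade's hole; it stops near -0.005 if the pin lands on a blade not fully in). A spring pulls it down: 5.5 N parked, 9 N pulled up 12 mm. To park again: pull up to +0.012, turn back to 0
- turn_blue (a joint): turn of the blue screw, rad, growing clockwise from above: 0 to 0.1 parked, 2.6 at its stop. A 9 mm lip stops it below 0.2 rad until pulled up more than 9 mm (pull 12); held up, it passes the lip at 0.7, then the spring sets it on a thread ramp falling 6.5 mm down to 2.2 rad. There it stays where let go (0.04 N m), so it can be regripped
- blade_yellow: yellow setting blade (may be missing), lying flat: steel 80 x 30 x 4 mm, x = -40 to +40 (48 wide from -40 to -8, 24 wide over the last 13), 105-210 g. Origin on the underside, on the centre line, below the shoulder; x to the tip, z up. Upright yellow grip block: x = -26 to 0, 16 wide in y, z = 4 to 34; its front face is the shoulder. Pin hole 11 x 11 at x = +21
- mouth_yellow (a point): yellow jig head (fixed): centre of its slot's mouth on the slot floor, 6 mm above the bench; x straight into the slot, z up. Slot 33 wide, 7 high, open behind; body 74 wide, x = 0 to 60, top 33 above the bench. A floor plate 84 wide, 6 thick reaches 55 out in front. A fully inserted blade has its shoulder on the body's face and its origin and axes on this point's
- grip_yellow (a point): captive screw of the yellow head: centre of the top of its black bar handle (34 long in this point's x, 14 wide in y, 22 tall, 44 mm steel flange below). Vertical axis, 21 mm behind the mouth. Parked, it is 87 mm above the bench; it turns and lifts with the screw. Grip the bar across its 14 mm from above
- lift_yellow (a joint): height of the yellow screw, m: -0.001 parked, up to 0.016 pulled up, -0.008 driven home (its 6 mm pin in the blade's hole; it stops near -0.005 if the pin lands on a blade not fully in). A spring pulls it down: 5.5 N parked, 9 N pulled up 12 mm. To park again: pull up to +0.012, turn back to 0
- turn_yellow (a joint): turn of the yellow screw, rad, growing clockwise from above: 0 to 0.1 parked, 2.6 at its stop. A 9 mm lip stops it below 0.2 rad until pulled up more than 9 mm (pull 12); held up, it passes the lip at 0.7, then the spring sets it on a thread ramp falling 6.5 mm down to 2.2 rad. There it stays where let go (0.04 N m), so it can be regripped
- blade_green: green setting blade (may be missing), lying flat: steel 80 x 30 x 4 mm, x = -40 to +40 (48 wide from -40 to -8, 24 wide over the last 13), 105-210 g. Origin on the underside, on the centre line, below the shoulder; x to the tip, z up. Upright green grip block: x = -26 to 0, 16 wide in y, z = 4 to 34; its front face is the shoulder. Pin hole 11 x 11 at x = +21
- mouth_green (a point): green jig head (fixed): centre of its slot's mouth on the slot floor, 6 mm above the bench; x straight into the slot, z up. Slot 33 wide, 7 high, open behind; body 74 wide, x = 0 to 60, top 33 above the bench. A floor plate 84 wide, 6 thick reaches 55 out in front. A fully inserted blade has its shoulder on the body's face and its origin and axes on this point's
- grip_green (a point): captive screw of the green head: centre of the top of its black bar handle (34 long in this point's x, 14 wide in y, 22 tall, 44 mm steel flange below). Vertical axis, 21 mm behind the mouth. Parked, it is 87 mm above the bench; it turns and lifts with the screw. Grip the bar across its 14 mm from above
- lift_green (a joint): height of the green screw, m: -0.001 parked, up to 0.016 pulled up, -0.008 driven home (its 6 mm pin in the blade's hole; it stops near -0.005 if the pin lands on a blade not fully in). A spring pulls it down: 5.5 N parked, 9 N pulled up 12 mm. To park again: pull up to +0.012, turn back to 0
- turn_green (a joint): turn of the green screw, rad, growing clockwise from above: 0 to 0.1 parked, 2.6 at its stop. A 9 mm lip stops it below 0.2 rad until pulled up more than 9 mm (pull 12); held up, it passes the lip at 0.7, then the spring sets it on a thread ramp falling 6.5 mm down to 2.2 rad. There it stays where let go (0.04 N m), so it can be regripped
- blade_grey: worn spare blade with a grey grip block, same shape as the coloured blades; it belongs to no head and stays where it lies
- finial_a: brass finial, 28 mm diameter, 66 mm tall, standing; origin under its centre
- finial_b: brass finial, 28 mm diameter, 66 mm tall, standing; origin under its centre
- disc: small red-brown abrasive disc with a hole, 54 mm diameter, 5 mm thick, lying flat; origin under its centre
Mind the look-alikes: they are no part of the job. What is shaped like the part that bears mouth_red but purple is not meant.

How it is judged:
At the end, for the whole second after the job is handed in: every coloured blade present lies in its own head, in line, shoulder within 4 mm of the face; that head's screw is turned past 2.15 rad and over 6 mm below its parked height; screws of heads without a blade are parked (turned under 0.3 rad, not raised) (x of blade_red in the frame of mouth_red between -0.004 and 0.004 m and y of blade_red in the frame of mouth_red between -0.004 and 0.004 m and z of blade_red in the frame of mouth_red below 0.004 m and angle between the x axis of blade_red and the x axis of mouth_red, either way round below 0.2 rad and ((value of joint turn_red above 2.15 rad and value of joint lift_red below -0.006 m) or (height (world z) of blade_red above 5 m and value of joint turn_red below 0.3 rad and value of joint lift_red below 0.002 m)) and x of blade_blue in the frame of mouth_blue between -0.004 and 0.004 m and y of blade_blue in the frame of mouth_blue between -0.004 and 0.004 m and z of blade_blue in the frame of mouth_blue below 0.004 m and angle between the x axis of blade_blue and the x axis of mouth_blue, either way round below 0.2 rad and ((value of joint turn_blue above 2.15 rad and value of joint lift_blue below -0.006 m) or (height (world z) of blade_blue above 5 m and value of joint turn_blue below 0.3 rad and value of joint lift_blue below 0.002 m)) and x of blade_yellow in the frame of mouth_yellow between -0.004 and 0.004 m and y of blade_yellow in the frame of mouth_yellow between -0.004 and 0.004 m and z of blade_yellow in the frame of mouth_yellow below 0.004 m and angle between the x axis of blade_yellow and the x axis of mouth_yellow, either way round below 0.2 rad and ((value of joint turn_yellow above 2.15 rad and value of joint lift_yellow below -0.006 m) or (height (world z) of blade_yellow above 5 m and value of joint turn_yellow below 0.3 rad and value of joint lift_yellow below 0.002 m)) and x of blade_green in the frame of mouth_green between -0.004 and 0.004 m and y of blade_green in the frame of mouth_green between -0.004 and 0.004 m and z of blade_green in the frame of mouth_green below 0.004 m and angle between the x axis of blade_green and the x axis of mouth_green, either way round below 0.2 rad and ((value of joint turn_green above 2.15 rad and value of joint lift_green below -0.006 m) or (height (world z) of blade_green above 5 m and value of joint turn_green below 0.3 rad and value of joint lift_green below 0.002 m))); the robot touches nothing.
It fails at once if a screw is driven past its lip while no blade of its colour is at that head ((value of joint turn_red above 0.7 rad and distance between blade_red and mouth_red above 0.075 m) or (value of joint turn_blue above 0.7 rad and distance between blade_blue and mouth_blue above 0.075 m) or (value of joint turn_yellow above 0.7 rad and distance between blade_yellow and mouth_yellow above 0.075 m) or (value of joint turn_green above 0.7 rad and distance between blade_green and mouth_green above 0.075 m)).
It fails at once if the grey blade, a finial or the disc is pushed more than 6 cm from its place (distance of any of blade_grey, finial_a, finial_b, disc from where it was at the start of the episode above 0.06 m).
Of blade_red, blade_blue, blade_yellow, blade_green only 2 to 3 are there at a start; the rules pass over those that are not, and their reading is None.
At some moment in a run one of blade_red, blade_blue, blade_yellow, blade_green may be knocked a few centimetres aside while the robot is not near it.
Once in a run the grip may slacken for a moment while it holds something.
It also fails if it takes over 210 s, if anything falls off the work surface, if the arm or the gripper's body presses on something with over 40 N, if the wrist force passes 120 N, or if a joint passes its speed limit or range.

ROBOT

A 7-joint arm with a two-finger parallel gripper is mounted at the origin on the work surface. World frame = base frame: x ahead of the robot, y to its left, z up, the work surface at z = 0. Lengths are in m, angles in rad, forces in N, time in s.
With the tool pointing down it reaches from about 0.4 to 0.85 m from the base axis. Payload 4.4 kg.
Tool frame: the origin (TCP) lies at the very end of the fingers, on their centre line; the grasp point (between the pads) lies ctrl.grasp_offset behind it (ctrl.grasp_offset is the distance from the TCP to the grasp point, in m); z points along the fingers, y is the line along which they close (so a half turn about z gives the same grasp; the last joint's range is limited). The gripper opens to 94 mm and grips with 3 to 60 N. Pads are 16 mm wide; open, the fingers measure 119 mm over their backs; the gripper's body (75 mm by 177 mm) begins 78 mm behind the grasp point.
Start: joints at [1.131, 0.628, 0.038, 1.517, -0.027, 0.996, -0.02], TCP at [0.237, -0.605, 0.205] pointing down, gripper open.
Joint ranges: [-3.06, 3.06], [-0.37, 2.12], [-1.25, 1.32], [0.18, 2.47], [-1.1, 4.24], [0.23, 1.98], [-2.94, 2.94]. Speed limits (rad/s): [2.57, 2.57, 3.14, 3.14, 3.14, 3.14, 3.14].

INTERFACE

Orientations are given as a unit quaternion [w, x, y, z].
In Python, from cell import ctrl, eyes, close_job, finder gives the robot as it stands.
- The arm moves only by the shell command python3 -m pendant 'ROWS' [OPENING] [FORCE]. ROWS is a JSON object of lists of equal length, an entry for each row: "xyz": the shift along the tool's x, y, z in m, a list of three; "rotation": the turn, a rotation vector about the tool's x, y, z in degrees, a list of three. A call has 1 to 12 rows; each row shifts and turns the commanded pose from where the row before left it, along the tool's axes as they then stand; what a row does not reach is not made up. A row lasts 1/12 s, in which the tool goes at most 41.7 mm and 7.16 degrees, less where a joint would pass 70% of its speed; a pose out of reach is approached as far as the arm can. A call with a gripper value outside its range is refused whole. OPENING is the closure in counts, from 0 (fully open) to 255 (shut), set as the call begins (- or left out, the last holds). The fingers move at their own pace and stop on an object; FORCE is the grip in N (left out, the last holds). Time passes only in rows, so rows that do not move let the fingers close. It gives the time, the measured TCP pose, the force, the opening and the grip force at its end, in the units of the state.
- ctrl.read_state(): the state, without advancing time (a new reading comes with each control period).
- eyes.capture(name): name is "scene" or "top"; returns (picture, depth): 384x512x3 uint8, red, green, blue; 384x512 float32, m along the optical axis (not along the pixel's ray), 0 where there is no reading.
- eyes.get_calibration(name): a dict with "camera_matrix" (3x3 intrinsics, pixels), "dist_coeffs" ([k1, k2, p1, p2, k3] as OpenCV has them; the pictures are not rectified), "position" and "rotation" of the camera in the world. Camera axes: x right, y down, z forward; pixel columns grow to the right and rows downward; lengths in m; the calibration is good to about 2 mm. A picture is of the moment at which its call begins. get_calibration takes no time and is no camera call.
- close_job(): hands the job in; it is judged then, once.
Trained networks look in the newest picture that a camera, given by its name, has taken for a name from the list of things; names that differ only in an ending like _2 or _b are one class to them, and where a whole thing is asked for, a point or a joint stands for the part that bears it (a point fixed in the world has none). Each returns a list of dicts, best first, with "conf" (0 to 1); they miss things now and then, are a little off and sometimes report something else, mostly with a low value. They report only what shows in the picture. A call takes as long as a camera call. They do not tell look-alikes from the thing itself.
- finder.masks_of(target, camera): "region" (384x512 bool, what is visible of it) and "extent" ([left, top, width, height] as shares, 0 to 1, of the picture: columns of its width, rows of its height, round what is visible of it).
- finder.pinpoint(target, camera): "at" ([column, row] as shares, 0 to 1, of the picture: columns of its width, rows of its height: a listed point, or the origin of a listed thing).
The state is a dict: "time": time; "joint_pos": joint angles; "joint_vel": joint speeds; "joint_efforts": joint torques, N m; "ee_pos": TCP position; "eef_rot": TCP orientation; "force": force on the tool from outside, world axes, zero at the start; "moment": the same for the moment, N m; "opening": opening from 0.0 (shut) to 1.0 (fully open); "finger_force": force on a finger pad.
Only numpy, scipy, OpenCV 4.12 (cv2) and the standard library are available. Lean on these libraries where they do the work, as an engineer would, in place of code of your own. Each camera call takes 0.05 s, during which the arm holds its last target. There are 200 camera calls.

## Working session

There is one attempt and no reset: what is moved stays moved. The work goes in short steps, Python scripts to look and compute and a shell command to move; the robot and the scene stay as the last step left them, time stands still between calls to the robot, and variables do not carry over. Pictures are saved under pics/ and viewed, at most 14 in all, crops included, and the job is handed in when it is done.

```bash
ls; mkdir -p pics
python3 - <<'E'
from cell import ctrl, eyes, finder
import cv2, numpy as np
print(ctrl.read_state(), ctrl.grasp_offset)
for n in ("scene","top"):
    p,d=eyes.capture(n); cv2.imwrite(f"pics/{n}0.png",cv2.resize(p[:,:,::-1],(800,600),interpolation=cv2.INTER_CUBIC))
    c=eyes.get_calibration(n); print(n,c)
E
```

```text
pics
{'time': 0.0, 'joint_pos': array([ 1.13120472,  0.6292913 ,  0.03842804,  1.51833534, -0.02699962,
        0.99629006, -0.01999115]), 'joint_vel': array([-0.00068562,  0.00072124, -0.00062937,  0.00033538,  0.00095935,
        0.00172456,  0.00089519]), 'joint_efforts': array([ 1.20184309e-04, -5.49728930e+01,  1.14362642e+00, -1.86637688e+01,
       -5.21597557e-02,  2.38727516e-02,  1.77949182e-04]), 'ee_pos': array([ 0.23714578, -0.60450256,  0.20459984]), 'eef_rot': array([-8.86401062e-04,  9.82583401e-01,  1.85819925e-01, -1.73930577e-04]), 'force': array([-0.17065339, -0.10925128,  0.36617399]), 'moment': array([-0.00918891, -0.0613099 ,  0.03479499]), 'finger_force': 0.0, 'opening': 0.9995268187897622} 0.0188
scene {'camera_matrix': array([[433.2370163 ,   0.        , 261.18229906],
       [  0.        , 433.2370163 , 186.02009662],
       [  0.        ,   0.        ,   1.        ]]), 'dist_coeffs': array([-0.01564395,  0.        ,  0.        ,  0.        ,  0.        ]), 'position': array([ 1.32068231, -0.17448683,  0.86188645]), 'rotation': array([-0.29459548,  0.70300745,  0.59698848, -0.25019747])}
top {'camera_matrix': array([[486.98747356,   0.        , 253.55419936],
       [  0.        , 486.98747356, 187.46212314],
       [  0.        ,   0.        ,   1.        ]]), 'dist_coeffs': array([-0.18759287,  0.        ,  0.        ,  0.        ,  0.        ]), 'position': array([ 0.36490437, -0.04809964,  1.42571386]), 'rotation': array([-0.05104772,  0.71070373, -0.70046475,  0.04053975])}
```

View pics/scene0.png

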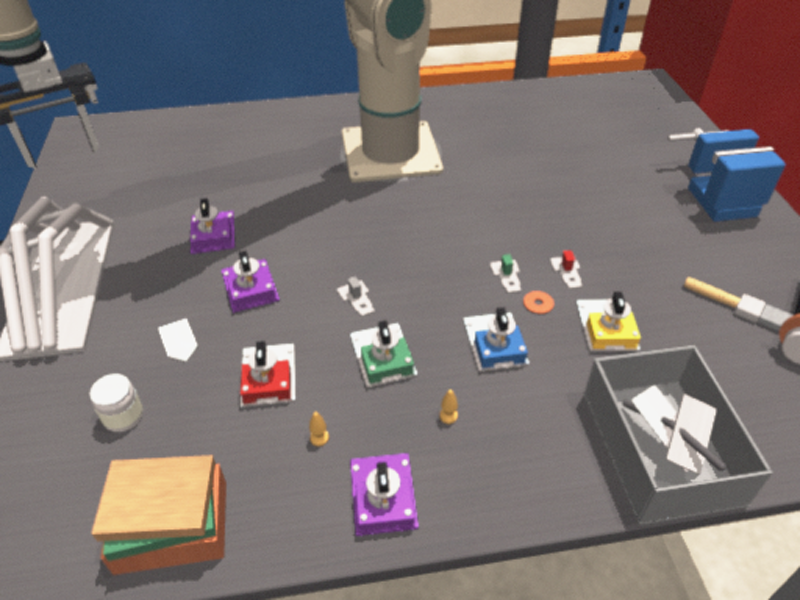

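View pics/top0.png

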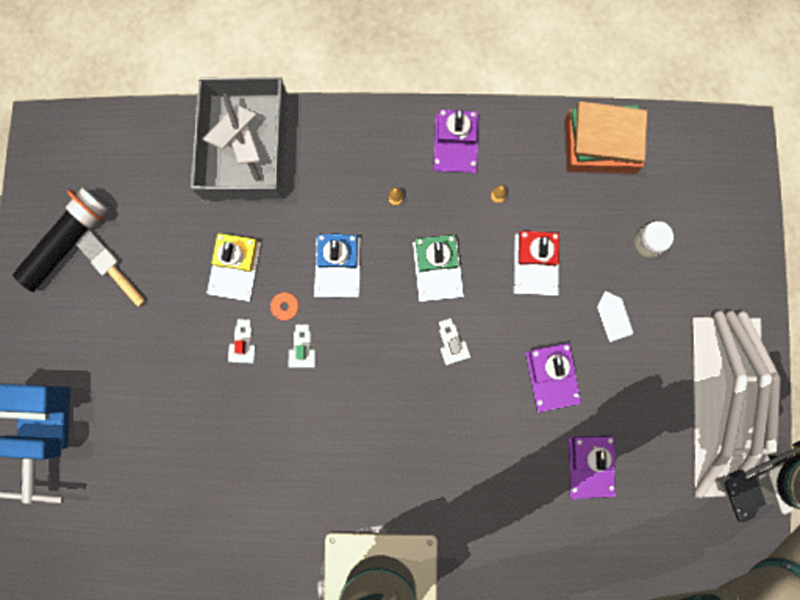

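Two blades are present. Red is at about (241,345) and green at (302,347) in the top view. Their heads are red at (538,262) and green at (438,268). The grey blade is at (452,342), the disc at (284,306), and the purple heads are decoys.

```bash
cat > h.py <<'E'
import numpy as np, cv2
from scipy.spatial.transform import Rotation as R
from cell import ctrl, eyes, finder
def cam(n):
    c=eyes.get_calibration(n); q=c["rotation"]
    return c["camera_matrix"],c["dist_coeffs"],np.array(c["position"]),R.from_quat(q,scalar_first=True).as_matrix()
def rays(n,uv):
    K,D,p,M=cam(n); u=cv2.undistortPoints(np.array(uv,float).reshape(-1,1,2),K,D)[:,0]
    return np.c_[u,np.ones(len(u))]@M.T,p
def plane(n,uv,z):
    r,p=rays(n,uv); return p+r*((z-p[2])/r[:,2])[:,None]
def world(n,uv,dep):
    r,p=rays(n,uv); return p+r*np.array(dep)[:,None]
def cloud(n,mask,d):
    v,u=np.nonzero(mask&(d>0)); return world(n,np.c_[u,v],d[v,u])
def best(t,n):
    m=finder.masks_of(t,n); return (m[0]["region"],m[0]["conf"]) if m else (None,0)
def point(t,n,z):
    r=finder.pinpoint(t,n)
    return [(round(x["conf"],2),plane(n,[[x["at"][0]*512-.5,x["at"][1]*384-.5]],z)[0][:2].round(4)) for x in r[:2]]
def rect(P):
    (cx,cy),(w,h),a=cv2.minAreaRect((P[:,:2]*1000).astype(np.float32)); return [round(float(x),1) for x in (cx,cy,w,h,a)]
def yaw():
    s=ctrl.read_state(); M=R.from_quat(s["eef_rot"],scalar_first=True).as_matrix()
    return np.degrees(np.arctan2(M[1,0],M[0,0])),M,s
def go(x,y,z,yw):
    a,M,s=yaw(); T=R.from_euler("z",yw,degrees=True).as_matrix()@np.diag([1,-1,-1.])
    print("pos",s["ee_pos"].round(4),"yaw",round(a,2),"shift mm in tool",(M.T@(np.array([x,y,z])-s["ee_pos"])*1000).round(1),
      "turn deg",np.degrees(R.from_matrix(M.T@T).as_rotvec()).round(1),"F",s["force"].round(1),"t",round(s["time"],1))
E
python3 - <<'E'
from h import *
for n in ("top","scene"):
    p,d=eyes.capture(n)
    for c in ("red","green"):
        m,cf=best("blade_"+c,n)
        print(n,c,"blade",point("blade_"+c,n,0.0),cf)
        if m is not None:
            P=cloud(n,m,d); lo=P[(P[:,2]<.012)]; hi=P[P[:,2]>.025]
            print("  plate",rect(lo),"block",rect(hi) if len(hi)>3 else None,len(lo),len(hi))
        m,cf=best("mouth_"+c,n) if 0 else best("lift_"+c,n)
        print("  mouth",point("mouth_"+c,n,.006),"grip",point("grip_"+c,n,.087))
        hsv=cv2.cvtColor(p,cv2.COLOR_RGB2HSV); h=hsv[...,0].astype(int)
        k=((h<8)|(h>172)) if c=="red" else (abs(h-70)<18)
        v,u=np.nonzero(k&(hsv[...,1]>90)&(d>0)); W=world(n,np.c_[u,v],d[v,u])
        g=W[(W[:,2]>.027)&(W[:,2]<.04)&(W[:,0]>.45)&(W[:,0]<.75)&(abs(W[:,1])<.35)]
        print("  head top",rect(g),len(g),g.mean(0).round(3))
E
```

```text
top red blade [(0.56, array([0.4571, 0.2555]))] 0.72
  plate [455.2, 266.0, 77.3, 46.5, 1.0] block [441.8, 265.0, 17.4, 24.0, 89.5] 236 51
  mouth [(0.91, array([ 0.3961, -0.3195])), (0.87, array([ 0.6143, -0.2889]))] grip [(0.73, array([ 0.248, -0.397])), (0.71, array([ 0.623 , -0.2805]))]
  head top [565.5, -25.5, 74.5, 636.2, 15.1] 290 [ 0.63  -0.267  0.032]
top green blade [(0.78, array([0.4519, 0.1468]))] 0.82
  plate [447.4, 154.4, 79.6, 48.5, 1.9] block [435.2, 151.1, 15.4, 23.5, 89.3] 264 53
  mouth [(0.78, array([ 0.6104, -0.1063]))] grip [(0.68, array([ 0.6185, -0.0973])), (0.47, array([ 0.587 , -0.0958]))]
  head top [624.6, -99.0, 60.5, 71.4, 6.9] 238 [ 0.624 -0.096  0.032]
scene red blade [(0.76, array([0.4455, 0.2794]))] 0.56
  plate [458.8, 270.8, 48.6, 82.4, 88.9] block [449.6, 269.1, 14.3, 25.7, 87.6] 205 43
  mouth [(0.94, array([ 0.8441, -0.1363])), (0.7, array([ 0.2115, -0.3951]))] grip [(0.88, array([ 0.8577, -0.1299])), (0.7, array([ 0.2408, -0.3901]))]
  head top [568.1, -21.7, 78.9, 635.6, 14.8] 477 [ 0.64  -0.266  0.034]
scene green blade [(0.51, array([0.4315, 0.1646]))] 0.58
  plate [448.9, 150.6, 45.1, 87.7, 81.0] block [441.6, 155.1, 27.2, 15.9, 2.3] 197 43
  mouth [(0.96, array([ 0.5976, -0.1036])), (0.67, array([0.5377, 0.3324]))] grip [(0.78, array([ 0.6127, -0.0951]))]
  head top [566.8, 16.8, 74.2, 343.4, 29.0] 290 [ 0.636 -0.094  0.032]
```

```bash
python3 -m pendant '{"xyz":[[0.0366,-0.0188,0],[0.0366,-0.0188,0],[0.0366,-0.0188,0],[0.0366,-0.0188,0],[0.0366,-0.0188,0],[0.0366,-0.0188,0],[0.0366,-0.0188,0],[0.0366,-0.0188,0],[0.0366,-0.0188,0],[0.0366,-0.0188,0],[0.0366,-0.0188,0],[0.0366,-0.0188,0]],"rotation":[[0,0,0],[0,0,0],[0,0,0],[0,0,0],[0,0,0],[0,0,0],[0,0,0],[0,0,0],[0,0,0],[0,0,0],[0,0,0],[0,0,0]]}' 0 30
python3 -m pendant '{"xyz":[[0.006,-0.04,0],[0.006,-0.04,0],[0.006,-0.04,0],[0.006,-0.04,0],[0.006,-0.04,0],[0.006,-0.04,0],[0.006,-0.04,0],[0.006,-0.04,0],[0.006,-0.04,0],[0.006,-0.04,0],[0.006,-0.04,0],[0.006,-0.04,0]],"rotation":[[0,0,0],[0,0,0],[0,0,0],[0,0,0],[0,0,0],[0,0,0],[0,0,0],[0,0,0],[0,0,0],[0,0,0],[0,0,0],[0,0,0]]}'
python3 -m pendant '{"xyz":[[0,0,0],[0,0,0],[0,0,0],[0,0,0],[0,0,0],[0,0,0],[0,0,0],[0,0,0],[0,0,0],[0,0,0],[0,0,0],[0,0,0]],"rotation":[[0,0,-7],[0,0,-7],[0,0,-7],[0,0,-7],[0,0,-7],[0,0,-7],[0,0,-7],[0,0,-7],[0,0,-7],[0,0,-7],[0,0,-7],[0,0,-7]]}'
python3 -c "
from h import *
go(.443,.267,.12,180); print(ctrl.read_state()['joint_pos'].round(2))"
```

```text
time: 2.2
ee_pos: [0.565, -0.233, 0.2057]
eef_rot: [0.0, 0.983, 0.186, 0.0]
force: [0.7, -0.4, 0.5]
opening: 1.001
finger_force: 0.0
time: 3.2
ee_pos: [0.455, 0.2403, 0.2058]
eef_rot: [-0.0, 0.983, 0.186, 0.0]
force: [0.4, 0.7, 0.3]
opening: 1.002
finger_force: 0.0
time: 4.2
ee_pos: [0.4558, 0.2384, 0.2056]
eef_rot: [0.0, 0.604, 0.797, 0.0]
force: [-0.6, 0.4, -0.1]
opening: 1.004
finger_force: 0.0
pos [0.4558 0.2384 0.2056] yaw 105.75 shift mm in tool [31.  -4.6 85.6] turn deg [  0.    0.  -74.2] F [-0.6  0.4 -0.1] t 4.2
[-0.25  0.46 -0.41  1.88  0.24  0.85 -0.51]
```

```bash
python3 -m pendant '{"xyz":[[0,0,0],[0,0,0],[0,0,0],[0,0,0],[0,0,0],[0,0,0],[0,0,0],[0,0,0],[0,0,0],[0,0,0],[0,0,0],[0.0128,0.0286,0]],"rotation":[[0,0,-7],[0,0,-7],[0,0,-7],[0,0,-7],[0,0,-7],[0,0,-7],[0,0,-7],[0,0,-7],[0,0,-7],[0,0,-7],[0,0,2.8],[0,0,0]]}'
python3 -m pendant '{"xyz":[[0,0,0.03],[0,0,0.03],[0,0,0.025],[0,0,0],[0,0,0]],"rotation":[[0,0,0],[0,0,0],[0,0,0],[0,0,0],[0,0,0]]}'
python3 - <<'E'
from h import *
go(.443,.267,.009,180); print(ctrl.read_state()['joint_pos'].round(2))
p,d=eyes.capture("scene")
m,cf=best("blade_red","scene"); P=cloud("scene",m,d); print(rect(P[P[:,2]<.012]),rect(P[P[:,2]>.022]))
cv2.imwrite("pics/s1.png",cv2.resize(p[90:260,210:430,::-1],None,fx=3,fy=3))
E
```

```text
time: 5.2
ee_pos: [0.4493, 0.262, 0.2046]
eef_rot: [0.0, 0.07, 0.998, -0.003]
force: [1.0, -0.4, 0.0]
opening: 0.995
finger_force: 0.0
time: 5.62
ee_pos: [0.4461, 0.2681, 0.12]
eef_rot: [-0.001, 0.064, 0.998, -0.001]
force: [-0.6, 0.2, 0.0]
opening: 1.001
finger_force: 0.0
pos [0.4461 0.2681 0.12  ] yaw 172.63 shift mm in tool [  2.7  -1.3 111.1] turn deg [-0.1 -0.1 -7.4] F [-0.6  0.2  0. ] t 5.6
[-0.17  0.64 -0.64  1.95  0.56  0.74  0.3 ]
[452.4, 265.8, 50.0, 86.1, 74.7] [446.0, 268.8, 30.1, 16.4, 3.8]
```

View pics/s1.png

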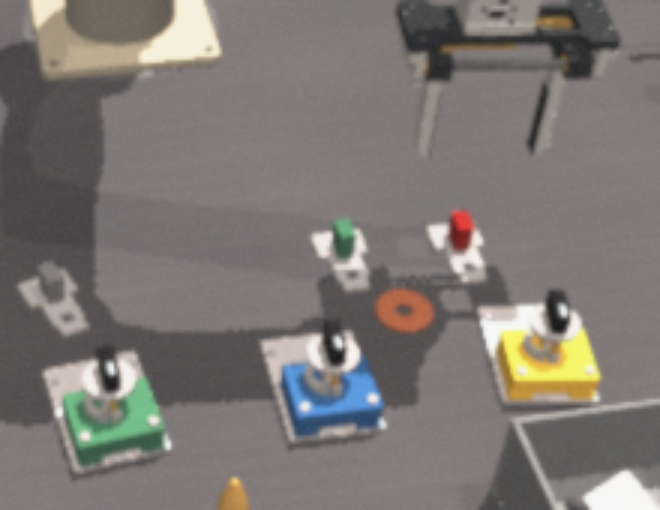

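```bash
python3 -m pendant '{"xyz":[[0.002,-0.001,0],[0,0,0],[0,0,0.03],[0,0,0.03],[0,0,0.03],[0,0,0.012],[0,0,0.006],[0,0,0],[0,0,0]],"rotation":[[0,0,-3.7],[0,0,-3.7],[0,0,0],[0,0,0],[0,0,0],[0,0,0],[0,0,0],[0,0,0],[0,0,0]]}'
python3 -c "
from h import *
go(.444,.267,.0095,180)"
```

```text
time: 6.47
ee_pos: [0.4456, 0.2686, 0.0139]
eef_rot: [0.001, -0.0, 1.0, 0.001]
force: [-0.4, -0.5, 0.5]
opening: 0.999
finger_force: 0.0
pos [0.4456 0.2686 0.0139] yaw -180.0 shift mm in tool [ 1.6 -1.6  4.3] turn deg [0.1 0.1 0. ] F [-0.4 -0.5  0.5] t 6.5
```

```bash
python3 -m pendant '{"xyz":[[0.0015,-0.001,0.004],[0,0,0],[0,0,0],[0,0,0],[0,0,0],[0,0,0],[0,0,0],[0,0,0],[0,0,0],[0,0,0]],"rotation":[[0,0,0],[0,0,0],[0,0,0],[0,0,0],[0,0,0],[0,0,0],[0,0,0],[0,0,0],[0,0,0],[0,0,0]]}' 255 40
python3 -m pendant '{"xyz":[[0,0,-0.01],[0,0,-0.03],[0,0,-0.03],[0,0,-0.03],[0,0,-0.03],[0,0,0],[0,0,0]],"rotation":[[0,0,0],[0,0,0],[0,0,0],[0,0,0],[0,0,0],[0,0,0],[0,0,0]]}'
python3 - <<'E'
from h import *
go(.444,.267,.14,180)
for n in("top","scene"):
    p,d=eyes.capture(n)
    m,cf=best("blade_red",n)
    if m is not None:
        P=cloud(n,m,d); P=P[P[:,2]>.06]; print(n,cf,len(P),np.percentile(P[:,2],[5,50,95]).round(3),rect(P[P[:,2]<np.percentile(P[:,2],30)+.01]))
    for c in ("red","green"):
        hsv=cv2.cvtColor(p,cv2.COLOR_RGB2HSV); h=hsv[...,0].astype(int)
        k=((h<6)|(h>172)) if c=="red" else (abs(h-70)<18)
        v,u=np.nonzero(k&(hsv[...,1]>110)&(d>0)); W=world(n,np.c_[u,v],d[v,u])
        y0=-.28 if c=="red" else -.1
        g=W[(W[:,2]>.02)&(W[:,2]<.042)&(W[:,0]>.5)&(W[:,0]<.75)&(abs(W[:,1]-y0)<.08)]
        g2=plane(n,np.c_[u,v],.033); g2=g2[(W[:,2]>.03)&(W[:,2]<.045)&(abs(W[:,1]-y0)<.08)&(W[:,0]>.5)&(W[:,0]<.75)]
        print(n,c,"top face",rect(g),rect(g2),len(g2))
cv2.imwrite("pics/s2.png",cv2.resize(p[40:300,130:430,::-1],None,fx=2.3,fy=2.3))
E
```

```text
time: 7.3
ee_pos: [0.443, 0.2667, 0.0085]
eef_rot: [-0.0, -0.0, 1.0, -0.0]
force: [0.0, -0.8, 0.6]
opening: 0.327
finger_force: 0.0
time: 7.88
ee_pos: [0.444, 0.2672, 0.1405]
eef_rot: [0.002, 0.0, 1.0, 0.001]
force: [0.1, -1.2, -0.2]
opening: 0.002
finger_force: 0.0
pos [0.444  0.2672 0.1405] yaw 179.99 shift mm in tool [-0.  -0.2  0.5] turn deg [ 0.1  0.2 -0. ] F [ 0.1 -1.2 -0.2] t 7.9
top red top face [637.6, -291.7, 73.7, 61.4, 88.9] [636.8, -292.0, 71.1, 60.1, 89.5] 217
top green top face [623.2, -98.7, 57.8, 70.5, 6.6] [623.3, -98.7, 57.8, 70.6, 6.6] 74
scene 0.58 188 [0.061 0.069 0.087] [623.9, 91.3, 35.3, 40.0, 75.1]
scene red top face [640.0, -287.8, 74.5, 59.4, 89.4] [640.7, -287.3, 74.3, 59.5, 87.5] 406Traceback (most recent call last):
  File "<stdin>", line 11, in <module>
  File "h.py", line 13, in world
    r,p=rays(n,uv); return p+r*np.array(dep)[:,None]
        ~~~~^^^^^^
  File "h.py", line 8, in rays
    K,D,p,M=cam(n); u=cv2.undistortPoints(np.array(uv,float).reshape(-1,1,2),K,D)[:,0]
                      ~~~~~~~~~~~~~~~~~~~^^^^^^^^^^^^^^^^^^^^^^^^^^^^^^^^^^^^^^^^
cv2.error: OpenCV(4.12.0) /io/opencv/modules/calib3d/src/undistort.dispatch.cpp:347: error: (-215:Assertion failed) CV_IS_MAT(_src) && CV_IS_MAT(_dst) && (_src->rows == 1 || _src->cols == 1) && (_dst->rows == 1 || _dst->cols == 1) && _src->cols + _src->rows - 1 == _dst->rows + _dst->cols - 1 && (CV_MAT_TYPE(_src->type) == CV_32FC2 || CV_MAT_TYPE(_src->type) == CV_64FC2) && (CV_MAT_TYPE(_dst->type) == CV_32FC2 || CV_MAT_TYPE(_dst->type) == CV_64FC2) in function 'cvUndistortPointsInternal'
```

```bash
python3 -m pendant '{"xyz":[[0,0,0],[0,0,0],[0,0,0],[0,0,0],[0,0,0],[0,0,0],[0,0,0],[0,0,0],[0,0,0],[0,0,0],[0,0,0],[0,0,0]],"rotation":[[0,0,0],[0,0,0],[0,0,0],[0,0,0],[0,0,0],[0,0,0],[0,0,0],[0,0,0],[0,0,0],[0,0,0],[0,0,0],[0,0,0]]}' 0 40
python3 - <<'E'
from h import *
print(ctrl.read_state()["opening"])
for n in("top","scene"):
    p,d=eyes.capture(n)
    for c in("red","green"):
        m,cf=best("blade_"+c,n)
        if m is not None:
            P=cloud(n,m,d); hi=P[(P[:,2]>.022)&(P[:,2]<.05)]; print(n,c,cf,len(P),rect(P[P[:,2]<.012]) if (P[:,2]<.012).sum()>3 else "",rect(hi) if len(hi)>3 else "")
cv2.imwrite("pics/s2.png",cv2.resize(p[40:300,130:430,::-1],None,fx=2.3,fy=2.3))
E
```

```text
time: 9.08
ee_pos: [0.443, 0.2667, 0.1385]
eef_rot: [0.0, -0.0, 1.0, 0.0]
force: [0.8, -0.1, -1.1]
opening: 0.818
finger_force: 0.0
0.8182899144438526
top red 0.52 67 [736.2, -216.4, 22.1, 9.6, 78.3] [737.5, -216.9, 20.6, 10.8, 81.4]
top green 0.75 192  [627.1, 298.4, 26.0, 47.1, 35.1]
scene red 0.56 195  [624.9, 284.9, 15.4, 5.6, 3.7]
scene green 0.82 308 [440.8, 154.3, 50.4, 105.5, 77.6] [439.7, 154.6, 29.0, 16.0, 1.4]
```

View pics/s2.png

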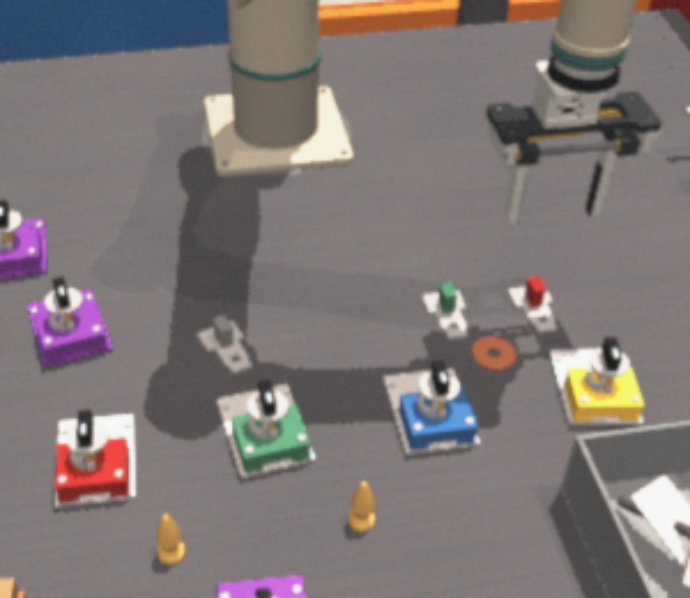

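```bash
python3 -m pendant '{"xyz":[[-0.001,0,0.03],[0,0,0.03],[0,0,0.03],[0,0,0.025],[0,0,0.013],[0,0,0],[0,0,0],[0,0,0]],"rotation":[[0,0,0],[0,0,0],[0,0,0],[0,0,0],[0,0,0],[0,0,0],[0,0,0],[0,0,0]]}' 0
python3 -m pendant '{"xyz":[[0,0,0],[0,0,0],[0,0,0],[0,0,0],[0,0,0],[0,0,0],[0,0,0],[0,0,0],[0,0,0],[0,0,0],[0,0,0],[0,0,0]],"rotation":[[0,0,0],[0,0,0],[0,0,0],[0,0,0],[0,0,0],[0,0,0],[0,0,0],[0,0,0],[0,0,0],[0,0,0],[0,0,0],[0,0,0]]}' 255 40
python3 -m pendant '{"xyz":[[0,0,0],[0,0,0],[0,0,0],[0,0,0]],"rotation":[[0,0,0],[0,0,0],[0,0,0],[0,0,0]]}'
```

```text
time: 10.05
ee_pos: [0.4445, 0.2674, 0.0113]
eef_rot: [0.001, -0.0, 1.0, 0.001]
force: [-0.1, 0.7, 1.3]
opening: 1.002
finger_force: 0.0
time: 11.05
ee_pos: [0.444, 0.2667, 0.0105]
eef_rot: [-0.0, -0.0, 1.0, -0.0]
force: [-0.1, -0.3, 0.7]
opening: 0.183
finger_force: 0.0
time: 11.38
ee_pos: [0.444, 0.2667, 0.0105]
eef_rot: [-0.0, -0.0, 1.0, 0.0]
force: [0.3, -0.3, -0.8]
opening: 0.17
finger_force: 40.0
```

```bash
python3 -m pendant '{"xyz":[[0,0,-0.02],[0,0,-0.03],[0,0,-0.03],[0,0,-0.03],[0,0,-0.02],[0,0,0],[0,0,0]],"rotation":[[0,0,0],[0,0,0],[0,0,0],[0,0,0],[0,0,0],[0,0,0],[0,0,0]]}'
python3 -m pendant '{"xyz":[[-0.003,-0.02,0],[-0.007,-0.037,0],[-0.007,-0.037,0],[-0.007,-0.037,0],[-0.007,-0.037,0],[-0.007,-0.037,0],[-0.007,-0.037,0],[-0.007,-0.037,0],[-0.007,-0.037,0],[-0.007,-0.037,0],[-0.007,-0.037,0],[-0.007,-0.037,0]],"rotation":[[0,0,0],[0,0,0],[0,0,0],[0,0,0],[0,0,0],[0,0,0],[0,0,0],[0,0,0],[0,0,0],[0,0,0],[0,0,0],[0,0,0]]}'
python3 -m pendant '{"xyz":[[-0.007,-0.037,0],[-0.007,-0.037,0],[-0.005,-0.037,0],[0,-0.019,0],[0,0,0],[0,0,0]],"rotation":[[0,0,0],[0,0,0],[0,0,0],[0,0,0],[0,0,0],[0,0,0]]}'
python3 - <<'E'
from h import *
go(.550,-.290,.14,180)
p,d=eyes.capture("top")
m,cf=best("blade_red","top"); P=cloud("top",m,d); print(cf,np.percentile(P[:,2],[5,30,50,95]).round(3)); lo=P[(P[:,2]>.12)&(P[:,2]<.145)]; print(len(lo),rect(lo))
p,d=eyes.capture("scene")
m,cf=best("blade_red","scene"); P=cloud("scene",m,d); print(cf,np.percentile(P[:,2],[5,30,50,95]).round(3));  lo=P[(P[:,2]>.12)&(P[:,2]<.145)]; print(len(lo),rect(lo))
cv2.imwrite("pics/s3.png",cv2.resize(p[150:330,100:300,::-1],None,fx=3,fy=3,interpolation=cv2.INTER_CUBIC))
E
```

```text
time: 11.97
ee_pos: [0.4445, 0.2666, 0.1411]
eef_rot: [0.001, 0.0, 1.0, 0.0]
force: [-0.3, -0.4, -2.3]
opening: 0.165
finger_force: 39.9
time: 12.97
ee_pos: [0.5227, -0.1623, 0.1385]
eef_rot: [-0.002, -0.0, 1.0, 0.0]
force: [0.8, -0.3, -0.9]
opening: 0.165
finger_force: 40.0
time: 13.47
ee_pos: [0.5414, -0.291, 0.138]
eef_rot: [-0.002, 0.001, 1.0, 0.001]
force: [0.4, 0.9, -1.3]
opening: 0.168
finger_force: 39.9
pos [ 0.5414 -0.291   0.138 ] yaw 179.86 shift mm in tool [-8.6  1.  -2. ] turn deg [ 0.1 -0.2 -0.1] F [ 0.4  0.9 -1.3] t 13.5
0.39 [0.127 0.13  0.132 0.136]
70 [519.4, -292.5, 48.7, 13.7, 87.3]
0.88 [0.128 0.132 0.133 0.163]
235 [559.9, -285.1, 73.2, 46.4, 2.2]
```

View pics/s3.png

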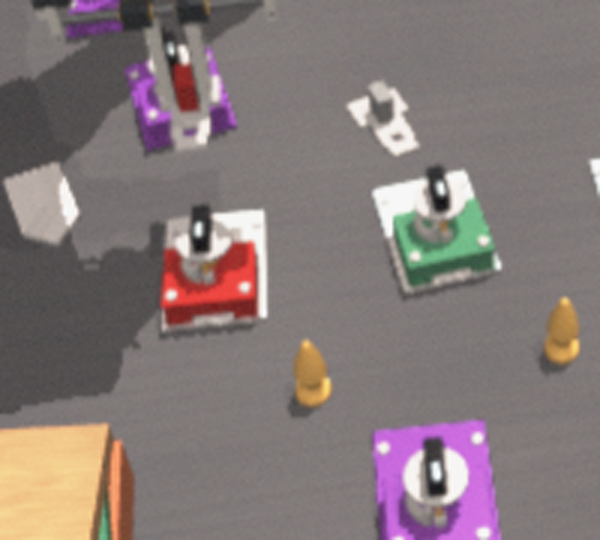

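```bash
python3 -m pendant '{"xyz":[[0,0,0.03],[0,0,0.03],[0,0,0.03],[0,0,0.02],[0,0,0.01],[0,0,0],[0,0,0],[0,0,0]],"rotation":[[0,0,0],[0,0,0],[0,0,0],[0,0,0],[0,0,0],[0,0,0],[0,0,0],[0,0,0]]}'
python3 - <<'E'
from h import *
go(.550,-.290,.018,180)
p,d=eyes.capture("scene")
m,cf=best("blade_red","scene"); P=cloud("scene",m,d); print(cf,np.percentile(P[:,2],[5,30,50,95]).round(3));  lo=P[(P[:,2]<.018)]; print(len(lo),rect(lo))
cv2.imwrite("pics/s4.png",cv2.resize(p[190:280,130:210,::-1],None,fx=6,fy=6,interpolation=cv2.INTER_CUBIC))
E
```

```text
time: 14.33
ee_pos: [0.5446, -0.2901, 0.022]
eef_rot: [0.001, -0.0, 1.0, -0.0]
force: [0.0, -0.2, -1.3]
opening: 0.168
finger_force: 39.9
pos [ 0.5446 -0.2901  0.022 ] yaw -179.95 shift mm in tool [-5.4  0.   4.1] turn deg [-0.   0.1  0.1] F [ 0.  -0.2 -1.3] t 14.3
0.71 [0.016 0.027 0.037 0.048]
16 [553.6, -278.3, 10.5, 15.3, 45.0]
```

View pics/s4.png

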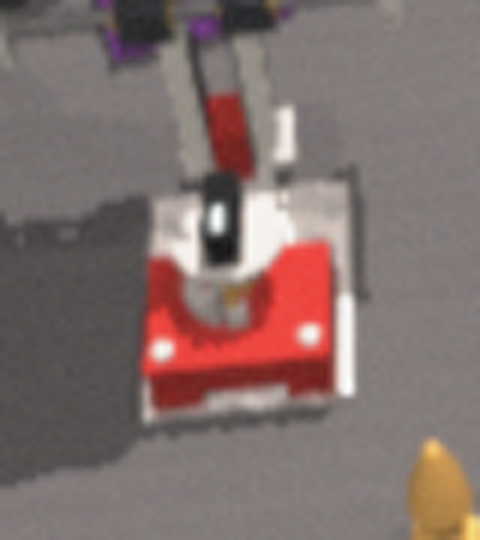

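```bash
python3 -m pendant '{"xyz":[[0,0,0.0035],[0,0,0],[0,0,0],[-0.008,0,0],[-0.008,0,0],[-0.005,0,0],[-0.003,0,0],[-0.003,0,0],[-0.003,0,0],[0,0,0],[0,0,0]],"rotation":[[0,0,0],[0,0,0],[0,0,0],[0,0,0],[0,0,0],[0,0,0],[0,0,0],[0,0,0],[0,0,0],[0,0,0],[0,0,0]]}'
python3 -c "
from h import *
go(.597,-.290,.018,180)"
```

```text
time: 15.35
ee_pos: [0.5737, -0.2896, 0.017]
eef_rot: [0.0, -0.0, 1.0, 0.0]
force: [1.5, 1.2, -2.6]
opening: 0.166
finger_force: 39.9
pos [ 0.5737 -0.2896  0.017 ] yaw -179.95 shift mm in tool [-23.3  -0.4  -1. ] turn deg [0. 0. 0.] F [ 1.5  1.2 -2.6] t 15.3
```

```bash
python3 -m pendant '{"xyz":[[-0.003,0,0],[-0.003,0,0],[-0.003,0,0],[-0.003,0,0],[-0.003,0,0],[-0.002,0,0],[0,0,0],[0,0,0]],"rotation":[[0,0,0],[0,0,0],[0,0,0],[0,0,0],[0,0,0],[0,0,0],[0,0,0],[0,0,0]]}'
```

```text
time: 16.02
ee_pos: [0.5908, -0.2896, 0.0169]
eef_rot: [0.0, -0.0, 1.0, 0.0]
force: [-0.0, 4.3, -2.5]
opening: 0.167
finger_force: 39.9
```

```bash
python3 -m pendant '{"xyz":[[-0.002,0,0],[-0.002,0,0],[0,0,0],[0,0,0]],"rotation":[[0,0,0],[0,0,0],[0,0,0],[0,0,0]]}'
```

```text
time: 16.35
ee_pos: [0.594, -0.2896, 0.0169]
eef_rot: [-0.0, -0.0, 1.0, 0.0]
force: [-1.0, 4.6, -1.4]
opening: 0.17
finger_force: 39.9
```

```bash
python3 -m pendant '{"xyz":[[-0.002,0.0007,0],[-0.0015,0,0],[-0.0015,0,0],[0,0,0],[0,0,0]],"rotation":[[0,0,0],[0,0,0],[0,0,0],[0,0,0],[0,0,0]]}'
```

```text
time: 16.77
ee_pos: [0.5952, -0.2896, 0.0168]
eef_rot: [-0.004, 0.0, 1.0, -0.0]
force: [-8.6, 5.3, 5.0]
opening: 0.169
finger_force: 39.9
```

```bash
python3 -m pendant '{"xyz":[[-0.0015,0,0],[-0.0015,0,0],[0,0,0],[0,0,0]],"rotation":[[0,0,0],[0,0,0],[0,0,0],[0,0,0]]}'
```

```text
time: 17.1
ee_pos: [0.5953, -0.2895, 0.0168]
eef_rot: [-0.007, 0.0, 1.0, -0.0]
force: [-15.1, 5.0, 10.2]
opening: 0.166
finger_force: 40.0
```

```bash
python3 -m pendant '{"xyz":[[0.0015,0,0],[0.001,0,0],[0,0,0]],"rotation":[[0,0,0],[0,0,0],[0,0,0]]}'
python3 -m pendant '{"xyz":[[0,0,0],[0,0,0],[0,0,0],[0,0,0],[0,0,0],[0,0,0],[0,0,0],[0,0,0]],"rotation":[[0,0,0],[0,0,0],[0,0,0],[0,0,0],[0,0,0],[0,0,0],[0,0,0],[0,0,0]]}' 120
python3 -m pendant '{"xyz":[[0,0,-0.03],[0,0,-0.04],[0,0,-0.04],[0,0,-0.02],[0.04,0,0],[0.04,0,0],[0.04,0,0],[0.03,0,0],[0,0,0],[0,0,0]],"rotation":[[0,0,0],[0,0,0],[0,0,0],[0,0,0],[0,0,0],[0,0,0],[0,0,0],[0,0,0],[0,0,0],[0,0,0]]}'
python3 - <<'E'
from h import *
go(.63,-.290,.15,180)
p,d=eyes.capture("scene"); q,e=eyes.capture("top")
for n,P,D in(("scene",p,d),("top",q,e)):
    v,u=np.nonzero(P.max(2)<300); W=world(n,np.c_[u,v],D[v,u])
    s=(abs(W[:,1]+.29)<.04)&(abs(W[:,0]-.63)<.04)&(W[:,2]>.072)&(W[:,2]<.1); print(n,"bar",s.sum(),rect(W[s]),W[s].mean(0).round(4))
    hsv=cv2.cvtColor(P,cv2.COLOR_RGB2HSV)[v,u]; h=hsv[:,0]
    s=((h<6)|(h>172))&(hsv[:,1]>110)&(abs(W[:,1]+.29)<.06)&(W[:,0]>.54)&(W[:,0]<.7)&(W[:,2]>.01)
    b=s&(abs(W[:,1]+.29)<.014)&(W[:,0]<.612); print("block",b.sum(),W[b].min(0).round(3),W[b].max(0).round(3))
    print(n,"grip",point("grip_red",n,.087))
a=np.hstack([cv2.resize(p[180:290,130:240],(540,540),interpolation=cv2.INTER_CUBIC)]); cv2.imwrite("pics/s5.png",a[:,:,::-1])
E
```

```text
time: 17.35
ee_pos: [0.5953, -0.2895, 0.0168]
eef_rot: [-0.004, 0.0, 1.0, 0.0]
force: [-9.2, 6.2, 4.6]
opening: 0.169
finger_force: 40.0
time: 18.02
ee_pos: [0.5971, -0.29, 0.0166]
eef_rot: [-0.002, 0.001, 1.0, -0.0]
force: [-5.9, 3.8, 0.9]
opening: 0.531
finger_force: 3.0
time: 18.85
ee_pos: [0.4493, -0.2926, 0.1481]
eef_rot: [0.001, 0.001, 1.0, -0.002]
force: [1.0, 0.4, -0.6]
opening: 0.53
finger_force: 0.0
pos [ 0.4493 -0.2926  0.1481] yaw 179.84 shift mm in tool [-180.6    3.1   -1.5] turn deg [-0.2  0.1 -0.2] F [ 1.   0.4 -0.6] t 18.9
scene bar 97 [629.4, -286.7, 14.1, 36.5, 85.3] [ 0.6329 -0.2862  0.0841]
block 1 [ 0.583 -0.282  0.041] [ 0.583 -0.282  0.041]
scene grip [(0.83, array([ 0.8564, -0.1351])), (0.71, array([ 0.4337, -0.3187]))]
top bar 69 [628.4, -290.2, 14.9, 33.9, 88.2] [ 0.6284 -0.2898  0.0842]
block 68 [ 0.581 -0.304  0.014] [ 0.611 -0.278  0.047]
top grip [(0.66, array([ 0.6337, -0.2878])), (0.62, array([ 0.8769, -0.1447]))]
```

View pics/s5.png

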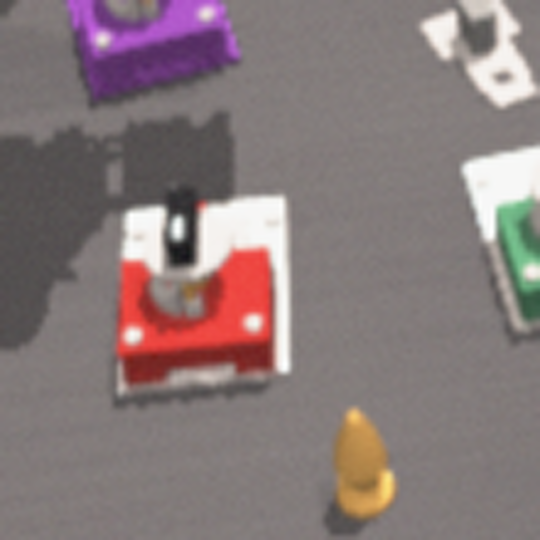

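```bash
python3 -m pendant '{"xyz":[[-0.03,0.0035,0],[-0.03,0,0],[-0.03,0,0],[-0.03,0,0],[-0.03,0,0],[-0.03,0,0],[0,0,0],[0,0,0.03],[0,0,0.03],[0,0,0.01],[0,0,0],[0,0,0]],"rotation":[[0,0,0],[0,0,0],[0,0,0],[0,0,0],[0,0,0],[0,0,0],[0,0,2.5],[0,0,0],[0,0,0],[0,0,0],[0,0,0],[0,0,0]]}'
python3 -c "
from h import *
go(.629,-.289,.068,177.5); print(ctrl.read_state()['joint_pos'].round(2))"
```

```text
time: 20.05
ee_pos: [0.6305, -0.2855, 0.077]
eef_rot: [0.0, 0.021, 1.0, 0.0]
force: [0.7, -0.2, 0.0]
opening: 0.532
finger_force: 0.0
pos [ 0.6305 -0.2855  0.077 ] yaw 177.55 shift mm in tool [ 1.3 -3.5  9. ] turn deg [0. 0. 0.] F [ 0.7 -0.2  0. ] t 20.1
[ 0.74  0.92 -0.68  1.48  0.65  0.97  1.41]
```

```bash
python3 -m pendant '{"xyz":[[0.001,-0.003,0],[0,0,0.005],[0,0,0.003],[0,0,0],[0,0,0]],"rotation":[[0,0,0],[0,0,0],[0,0,0],[0,0,0],[0,0,0]]}'
python3 -m pendant '{"xyz":[[0,0,0],[0,0,0],[0,0,0],[0,0,0],[0,0,0],[0,0,0],[0,0,0],[0,0,0],[0,0,0],[0,0,0]],"rotation":[[0,0,0],[0,0,0],[0,0,0],[0,0,0],[0,0,0],[0,0,0],[0,0,0],[0,0,0],[0,0,0],[0,0,0]]}' 255 55
```

```text
time: 20.47
ee_pos: [0.6285, -0.2892, 0.0693]
eef_rot: [0.0, 0.022, 1.0, -0.0]
force: [0.4, 0.1, 0.4]
opening: 0.53
finger_force: 0.0
time: 21.3
ee_pos: [0.6286, -0.2885, 0.069]
eef_rot: [-0.0, 0.022, 1.0, 0.0]
force: [-0.1, 1.5, -0.1]
opening: 0.144
finger_force: 55.0
```

```bash
python3 -m pendant '{"xyz":[[0,0,-0.004],[0,0,-0.004],[0,0,-0.005],[0,0,0],[0,0,0],[0,0,0]],"rotation":[[0,0,0],[0,0,0],[0,0,0],[0,0,0],[0,0,0],[0,0,0]]}'
```

```text
time: 21.8
ee_pos: [0.6286, -0.2885, 0.0815]
eef_rot: [-0.0, 0.022, 1.0, 0.0]
force: [3.3, 2.9, -8.9]
opening: 0.144
finger_force: 55.0
```

```bash
python3 -m pendant '{"xyz":[[0,0,0],[0,0,0],[0,0,0],[0,0,0],[0,0,0],[0,0,0],[0,0,0],[0,0,0],[0,0,0],[0,0,0],[0,0,0]],"rotation":[[0,0,6],[0,0,6],[0,0,6],[0,0,6],[0,0,6],[0,0,6],[0,0,6],[0,0,6],[0,0,6],[0,0,0],[0,0,0]]}'
```

```text
time: 22.72
ee_pos: [0.6285, -0.2885, 0.0817]
eef_rot: [-0.0, 0.472, 0.882, 0.0]
force: [3.6, 1.7, -8.8]
opening: 0.141
finger_force: 55.0
```

```bash
python3 -m pendant '{"xyz":[[0,0,0.003],[0,0,0.003],[0,0,0.003],[0,0,0.002],[0,0,0],[0,0,0]],"rotation":[[0,0,0],[0,0,0],[0,0,0],[0,0,0],[0,0,0],[0,0,0]]}'
```

```text
time: 23.22
ee_pos: [0.6285, -0.2886, 0.071]
eef_rot: [-0.0, 0.473, 0.881, 0.0]
force: [1.9, 3.8, -6.7]
opening: 0.141
finger_force: 55.0
```

```bash
python3 -m pendant '{"xyz":[[0,0,0.0015],[0,0,0.0015],[0,0,0],[0,0,0.0006],[0,0,0.0006],[0,0,0.0006],[0,0,0.0006],[0,0,0.0006],[0,0,0.0006],[0,0,0],[0,0,0]],"rotation":[[0,0,0],[0,0,0],[0,0,0],[0,0,7],[0,0,7],[0,0,7],[0,0,7],[0,0,7],[0,0,7],[0,0,0],[0,0,0]]}'
```

```text
time: 24.13
ee_pos: [0.6285, -0.2886, 0.0647]
eef_rot: [-0.0, 0.756, 0.654, -0.0]
force: [1.1, 3.5, -4.0]
opening: 0.144
finger_force: 55.0
```

```bash
python3 -m pendant '{"xyz":[[0,0,0.0006],[0,0,0.0006],[0,0,0.0006],[0,0,0.0006],[0,0,0.0006],[0,0,0],[0,0,0],[0,0,0]],"rotation":[[0,0,7],[0,0,7],[0,0,7],[0,0,7],[0,0,7],[0,0,7],[0,0,0],[0,0,0]]}'; python3 -c "
from h import *
print(yaw()[0],ctrl.read_state()['moment'])"
```

```text
time: 24.8
ee_pos: [0.6286, -0.2885, 0.0619]
eef_rot: [-0.0, 0.94, 0.341, -0.0]
force: [-0.0, 3.6, -1.0]
opening: 0.144
finger_force: 55.0
39.837465184690096 [ 1.05134114 -0.0861841  -0.03975027]
```

```bash
python3 -m pendant '{"xyz":[[0,0,0],[0,0,0],[0,0,0],[0,0,0],[0,0,0],[0,0,0],[0,0,-0.03],[0,0,-0.04],[0,0,-0.03],[0,0,0],[0,0,0]],"rotation":[[0,0,0],[0,0,0],[0,0,0],[0,0,0],[0,0,0],[0,0,0],[0,0,0],[0,0,0],[0,0,0],[0,0,0],[0,0,0]]}' 120
python3 -m pendant '{"xyz":[[0.0113,-0.0383,0],[0.0113,-0.0383,0],[0.0113,-0.0383,0],[0.0113,-0.0383,0],[0.0113,-0.0383,0],[0.0113,-0.0383,0],[0.0113,-0.0383,0],[0.0113,-0.0383,0],[0.0113,-0.0383,0],[0.0113,-0.0383,0],[0.0113,-0.0383,0],[0.0113,-0.0383,0]],"rotation":[[0,0,0],[0,0,0],[0,0,0],[0,0,0],[0,0,0],[0,0,0],[0,0,0],[0,0,0],[0,0,0],[0,0,0],[0,0,0],[0,0,0]]}' 
python3 -m pendant '{"xyz":[[0,0,0],[0,0,0],[0,0,0],[0,0,0],[0,0,0],[0,0,0],[0,0,0],[0,0,0],[0,0,0],[0,0,0],[0,0,0],[0,0,0]],"rotation":[[0,0,-6],[0,0,-6],[0,0,-6],[0,0,-6],[0,0,-6],[0,0,-6],[0,0,-6],[0,0,-6],[0,0,-6],[0,0,-6],[0,0,-6],[0,0,-6]]}'
python3 -m pendant '{"xyz":[[0,0,0],[0,0,0],[0,0,0],[0,0,0],[0,0,0],[0,0,0],[0,0,0],[0,0,0],[0,0,0],[0,0,0],[0,0,0],[0,0,0]],"rotation":[[0,0,-6],[0,0,-6],[0,0,-6],[0,0,-6],[0,0,-6],[0,0,-6],[0,0,-6],[0,0,-6],[0,0,-6],[0,0,-6],[0,0,-6],[0,0,0]]}'
python3 - <<'E'
from h import *
go(.437,.153,.12,180)
p,d=eyes.capture("scene")
m,cf=best("blade_green","scene"); P=cloud("scene",m,d); hi=P[(P[:,2]>.022)&(P[:,2]<.05)]; lo=P[P[:,2]<.012]; print(cf,rect(lo),rect(hi),lo.mean(0).round(3))
hsv=cv2.cvtColor(p,cv2.COLOR_RGB2HSV); h=hsv[...,0].astype(int)
k=(abs(h-70)<20)&(hsv[...,1]>80)
v,u=np.nonzero(k&(d>0)); W=world("scene",np.c_[u,v],d[v,u])
g=W[(W[:,2]>.029)&(W[:,2]<.042)&(W[:,0]>.55)&(W[:,0]<.75)&(abs(W[:,1]+.1)<.06)]; print("head",len(g),rect(g))
for n in ("scene",):
    v,u=np.nonzero(d>0); W=world(n,np.c_[u,v],d[v,u])
    for c,y in(("green",-.096),("red",-.288)):
        s=(abs(W[:,1]-y)<.04)&(abs(W[:,0]-.625)<.05)&(W[:,2]>.068)&(W[:,2]<.1); print(c,"bar",s.sum(),rect(W[s]),W[s].mean(0).round(4))
cv2.imwrite("pics/s6.png",cv2.resize(p[60:300,130:430,::-1],None,fx=2.3,fy=2.3))
E
```

```text
time: 25.72
ee_pos: [0.6299, -0.2898, 0.1638]
eef_rot: [0.002, 0.941, 0.338, 0.002]
force: [-0.7, 0.8, -0.5]
opening: 0.527
finger_force: 0.0
time: 26.72
ee_pos: [0.4385, 0.1528, 0.1602]
eef_rot: [0.0, 0.941, 0.338, -0.001]
force: [0.6, -0.0, -0.3]
opening: 0.524
finger_force: 0.0
time: 27.72
ee_pos: [0.4396, 0.1513, 0.1602]
eef_rot: [-0.001, 0.56, 0.828, -0.001]
force: [0.5, -0.4, 0.1]
opening: 0.525
finger_force: 0.0
time: 28.72
ee_pos: [0.4396, 0.1514, 0.1601]
eef_rot: [-0.002, 0.02, 1.0, -0.0]
force: [0.6, -0.1, 0.2]
opening: 0.531
finger_force: 0.0
pos [0.4396 0.1514 0.1601] yaw 177.69 shift mm in tool [ 2.5  1.5 40.1] turn deg [-0.  -0.2 -2.3] F [ 0.6 -0.1  0.2] t 28.7
0.54 [449.4, 151.2, 47.0, 85.5, 78.8] [439.7, 155.5, 17.3, 26.5, 84.8] [0.453 0.154 0.003]
head 326 [628.4, -95.9, 60.8, 73.3, 6.6]
green bar 93 [618.6, -96.8, 36.4, 13.7, 4.4] [ 0.6232 -0.0968  0.0821]
red bar 100 [628.9, -287.7, 35.1, 13.8, 40.3] [ 0.6317 -0.2866  0.0776]
```

View pics/s6.png

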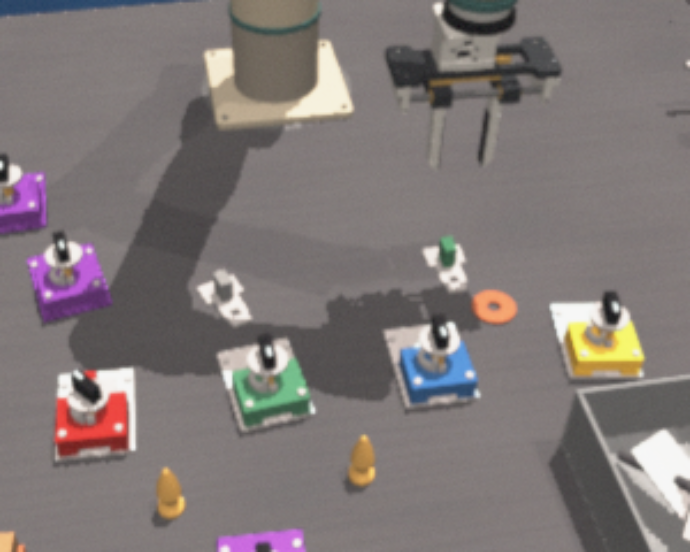

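```bash
python3 -m pendant '{"xyz":[[0.002,0.002,0],[0,0,0.03],[0,0,0.03],[0,0,0.03],[0,0,0.03],[0,0,0.02],[0,0,0.009],[0,0,0],[0,0,0]],"rotation":[[0,0,-3.3],[0,0,0],[0,0,0],[0,0,0],[0,0,0],[0,0,0],[0,0,0],[0,0,0],[0,0,0]]}'
python3 -m pendant '{"xyz":[[0,0,0],[0,0,0],[0,0,0],[0,0,0],[0,0,0],[0,0,0],[0,0,0],[0,0,0],[0,0,0],[0,0,0]],"rotation":[[0,0,0],[0,0,0],[0,0,0],[0,0,0],[0,0,0],[0,0,0],[0,0,0],[0,0,0],[0,0,0],[0,0,0]]}' 255 40
```

```text
time: 29.57
ee_pos: [0.4387, 0.1542, 0.0126]
eef_rot: [-0.0, -0.007, 1.0, -0.0]
force: [0.1, -0.4, 0.5]
opening: 0.528
finger_force: 0.0
time: 30.4
ee_pos: [0.4391, 0.154, 0.0128]
eef_rot: [0.0, -0.007, 1.0, 0.0]
force: [-0.1, -1.1, 5.3]
opening: 0.166
finger_force: 40.0
```

```bash
python3 -m pendant '{"xyz":[[0,0,-0.02],[0,0,-0.03],[0,0,-0.03],[0,0,-0.03],[0,0,-0.02],[0,0,0],[0,0,0]],"rotation":[[0,0,0],[0,0,0],[0,0,0],[0,0,0],[0,0,0],[0,0,0],[0,0,0]]}'
python3 -m pendant '{"xyz":[[-0.0105,-0.0292,0],[-0.0105,-0.0292,0],[-0.0105,-0.0292,0],[-0.0105,-0.0292,0],[-0.0105,-0.0292,0],[-0.0105,-0.0292,0],[-0.0105,-0.0292,0],[-0.0105,-0.0292,0],[-0.0105,-0.0292,0],[0,0,0],[0,0,0],[0,0,0]],"rotation":[[0,0,0],[0,0,0],[0,0,0],[0,0,0],[0,0,0],[0,0,0],[0,0,0],[0,0,0],[0,0,0],[0,0,-5.6],[0,0,0],[0,0,0]]}'
python3 - <<'E'
from h import *
go(.5386,-.1072,.02,186.6)
p,d=eyes.capture("scene")
m,cf=best("blade_green","scene"); P=cloud("scene",m,d); print(cf,np.percentile(P[:,2],[5,30,50,95]).round(3)); s=P[P[:,2]<.14]; print(len(s),rect(s))
E
```

```text
time: 30.98
ee_pos: [0.4392, 0.1535, 0.1426]
eef_rot: [0.001, -0.007, 1.0, -0.0]
force: [-0.6, -1.0, -2.7]
opening: 0.162
finger_force: 40.0
time: 31.98
ee_pos: [0.5356, -0.1068, 0.1405]
eef_rot: [-0.002, -0.055, 0.998, 0.001]
force: [0.1, 1.5, -1.7]
opening: 0.167
finger_force: 40.0
pos [ 0.5356 -0.1068  0.1405] yaw -173.69 shift mm in tool [ -3.3  -1.  120.5] turn deg [ 0.1 -0.2 -0.3] F [ 0.1  1.5 -1.7] t 32.0
0.67 [0.126 0.131 0.132 0.162]
224 [489.4, -102.7, 49.9, 196.6, 82.3]
```

```bash
python3 -m pendant '{"xyz":[[0,-0.001,0.03],[0,0,0.03],[0,0,0.03],[0,0,0.02],[0,0,0.01],[0,0,0],[0,0,0],[0,0,0]],"rotation":[[0,0,0],[0,0,0],[0,0,0],[0,0,0],[0,0,0],[0,0,0],[0,0,0],[0,0,0]]}'
python3 - <<'E'
from h import *
go(.5962-.0119,-.1005-.0014,.02,186.6)
p,d=eyes.capture("scene")
cv2.imwrite("pics/s7.png",cv2.resize(p[170:270,190:290,::-1],None,fx=6,fy=6,interpolation=cv2.INTER_CUBIC))
E
```

```text
time: 32.75
ee_pos: [0.5382, -0.1079, 0.0236]
eef_rot: [0.001, -0.056, 0.998, -0.0]
force: [0.3, 1.0, -1.7]
opening: 0.164
finger_force: 40.0
pos [ 0.5382 -0.1079  0.0236] yaw -173.55 shift mm in tool [-46.5   0.8   3.7] turn deg [-0.   0.1 -0.2] F [ 0.3  1.  -1.7] t 32.8
```

View pics/s7.png

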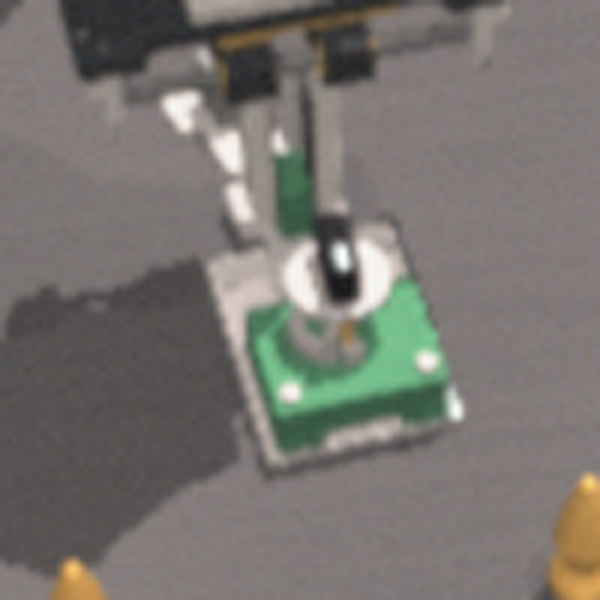

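```bash
python3 -m pendant '{"xyz":[[0,0.0005,0.0035],[0,0,0],[0,0,0],[-0.006,0,0],[-0.006,0,0],[-0.004,0,0],[-0.003,0,0],[-0.003,0,0],[-0.003,0,0],[0,0,0],[0,0,0]],"rotation":[[0,0,0],[0,0,0],[0,0,0],[0,0,0],[0,0,0],[0,0,0],[0,0,0],[0,0,0],[0,0,0],[0,0,0],[0,0,0]]}'
```

```text
time: 33.72
ee_pos: [0.5622, -0.1051, 0.0189]
eef_rot: [0.0, -0.056, 0.998, 0.0]
force: [0.2, 0.1, -1.5]
opening: 0.167
finger_force: 40.0
```

```bash
python3 -m pendant '{"xyz":[[-0.003,0,0],[-0.003,0,0],[-0.003,0,0],[-0.003,0,0],[0,0,0],[0,0,0]],"rotation":[[0,0,0],[0,0,0],[0,0,0],[0,0,0],[0,0,0],[0,0,0]]}'; python3 -c "
from h import *
go(.5962-.0119,-.1005-.0014,.02,186.6)"
```

```text
time: 34.22
ee_pos: [0.5743, -0.1037, 0.0189]
eef_rot: [0.0, -0.056, 0.998, 0.0]
force: [1.2, -0.8, -1.2]
opening: 0.164
finger_force: 40.0
pos [ 0.5743 -0.1037  0.0189] yaw -173.58 shift mm in tool [-10.2   0.7  -1.1] turn deg [ 0.   0.  -0.2] F [ 1.2 -0.8 -1.2] t 34.2
```

```bash
python3 -m pendant '{"xyz":[[-0.002,0,0],[-0.002,0,0],[-0.002,0,0],[-0.002,0,0],[-0.001,0,0],[0,0,0],[0,0,0]],"rotation":[[0,0,0],[0,0,0],[0,0,0],[0,0,0],[0,0,0],[0,0,0],[0,0,0]]}'
```

```text
time: 34.8
ee_pos: [0.5831, -0.1028, 0.0189]
eef_rot: [0.0, -0.056, 0.998, 0.0]
force: [1.1, 0.4, -1.9]
opening: 0.167
finger_force: 40.0
```

```bash
python3 -m pendant '{"xyz":[[-0.0015,0,0],[-0.0015,0,0],[0,0,0],[0,0,0]],"rotation":[[0,0,0],[0,0,0],[0,0,0],[0,0,0]]}'
```

```text
time: 35.13
ee_pos: [0.5857, -0.1025, 0.0189]
eef_rot: [-0.0, -0.056, 0.998, 0.0]
force: [-0.8, -0.0, 0.1]
opening: 0.17
finger_force: 40.0
```

```bash
python3 -m pendant '{"xyz":[[-0.0015,0,0],[-0.0015,0,0],[-0.0015,0,0],[0,0,0],[0,0,0]],"rotation":[[0,0,0],[0,0,0],[0,0,0],[0,0,0],[0,0,0]]}'
```

```text
time: 35.55
ee_pos: [0.5857, -0.1025, 0.0189]
eef_rot: [-0.004, -0.056, 0.998, -0.001]
force: [-10.9, 0.0, 9.4]
opening: 0.17
finger_force: 40.0
```

```bash
python3 -m pendant '{"xyz":[[0.0015,0,0],[0.001,0,0],[0,0,0]],"rotation":[[0,0,0],[0,0,0],[0,0,0]]}'
python3 -m pendant '{"xyz":[[0,0,0],[0,0,0],[0,0,0],[0,0,0],[0,0,0],[0,0,0],[0,0,0],[0,0,0]],"rotation":[[0,0,0],[0,0,0],[0,0,0],[0,0,0],[0,0,0],[0,0,0],[0,0,0],[0,0,0]]}' 120
python3 -m pendant '{"xyz":[[0,0,-0.03],[0,0,-0.04],[0,0,-0.04],[0,0,-0.02],[0.04,0,0],[0.04,0,0],[0.04,0,0],[0.03,0,0],[0,0,0],[0,0,0]],"rotation":[[0,0,0],[0,0,0],[0,0,0],[0,0,0],[0,0,0],[0,0,0],[0,0,0],[0,0,0],[0,0,0],[0,0,0]]}'
python3 - <<'E'
from h import *
p,d=eyes.capture("scene"); q,e=eyes.capture("top")
for n,P,D in(("scene",p,d),("top",q,e)):
    v,u=np.nonzero(D>0); W=world(n,np.c_[u,v],D[v,u])
    s=(abs(W[:,1]+.097)<.04)&(abs(W[:,0]-.62)<.04)&(W[:,2]>.072)&(W[:,2]<.1); print(n,"bar",s.sum(),rect(W[s]) if s.sum()>3 else "")
    hsv=cv2.cvtColor(P,cv2.COLOR_RGB2HSV)[v,u]; h=hsv[:,0].astype(int)
    b=(abs(h-70)<20)&(hsv[:,1]>80)&(abs(W[:,1]+.1)<.025)&(W[:,0]>.54)&(W[:,0]<.605)&(W[:,2]>.02); print("block",b.sum(),rect(W[b]) if b.sum()>3 else "")
go(.6175,-.0978,.078,184.5); print(ctrl.read_state()['joint_pos'].round(2))
a=cv2.resize(p[170:280,190:300],(540,540),interpolation=cv2.INTER_CUBIC); cv2.imwrite("pics/s8.png",a[:,:,::-1])
E
```

```text
time: 35.8
ee_pos: [0.5857, -0.1025, 0.0188]
eef_rot: [-0.002, -0.056, 0.998, -0.0]
force: [-6.3, -0.2, 4.0]
opening: 0.167
finger_force: 40.0
time: 36.47
ee_pos: [0.5865, -0.1048, 0.0183]
eef_rot: [-0.001, -0.055, 0.998, -0.002]
force: [-4.8, -4.0, 0.3]
opening: 0.528
finger_force: 2.2
time: 37.3
ee_pos: [0.4391, -0.1197, 0.1496]
eef_rot: [0.001, -0.056, 0.998, -0.0]
force: [1.9, -0.2, -0.8]
opening: 0.531
finger_force: 0.0
scene bar 86 [619.2, -96.4, 37.4, 14.0, 4.4]
block 3 
top bar 66 [615.9, -99.6, 34.2, 13.7, 5.7]
block 79 [586.3, -98.3, 47.3, 34.3, 86.7]
pos [ 0.4413 -0.1189  0.1495] yaw -173.6 shift mm in tool [-177.1    1.4   72.3] turn deg [0.  0.2 1.9] F [ 1.  -0.4  0.6] t 37.4
[ 0.76  0.55 -0.81  2.09  0.6   0.74  1.25]
```

View pics/s8.png

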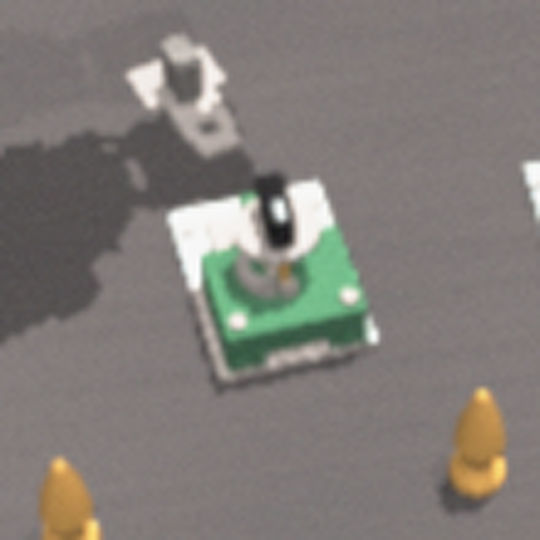

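The green block sits against the head's face at about (250,205), and the grey blade hasn't been touched. Next is the green screw.

```bash
python3 -m pendant '{"xyz":[[-0.03,0.0015,0],[-0.03,0,0],[-0.03,0,0],[-0.03,0,0],[-0.03,0,0],[-0.027,0,0],[0,0,0],[0,0,0.03],[0,0,0.03],[0,0,0.01],[0,0,0],[0,0,0]],"rotation":[[0,0,0],[0,0,0],[0,0,0],[0,0,0],[0,0,0],[0,0,0],[0,0,1.5],[0,0,0],[0,0,0],[0,0,0],[0,0,0],[0,0,0]]}'
python3 -c "
from h import *
go(.6175,-.098,.0685,185); print(ctrl.read_state()['joint_pos'].round(2))"
```

```text
time: 38.4
ee_pos: [0.6149, -0.0973, 0.0791]
eef_rot: [0.0, -0.043, 0.999, 0.0]
force: [0.7, 0.1, 0.6]
opening: 0.529
finger_force: 0.0
pos [ 0.6149 -0.0973  0.0791] yaw -175.08 shift mm in tool [-2.5 -1.  10.6] turn deg [ 0.   0.  -0.1] F [0.7 0.1 0.6] t 38.4
[ 0.52  0.84 -0.7   1.69  0.68  0.87  1.18]
```

```bash
python3 -m pendant '{"xyz":[[-0.0025,-0.001,0],[0,0,0.006],[0,0,0.004],[0,0,0],[0,0,0]],"rotation":[[0,0,0],[0,0,0],[0,0,0],[0,0,0],[0,0,0]]}'
python3 -m pendant '{"xyz":[[0,0,0],[0,0,0],[0,0,0],[0,0,0],[0,0,0],[0,0,0],[0,0,0],[0,0,0],[0,0,0],[0,0,0]],"rotation":[[0,0,0],[0,0,0],[0,0,0],[0,0,0],[0,0,0],[0,0,0],[0,0,0],[0,0,0],[0,0,0],[0,0,0]]}' 255 55
python3 -m pendant '{"xyz":[[0,0,-0.004],[0,0,-0.004],[0,0,-0.005],[0,0,0],[0,0,0],[0,0,0]],"rotation":[[0,0,0],[0,0,0],[0,0,0],[0,0,0],[0,0,0],[0,0,0]]}'
```

```text
time: 38.82
ee_pos: [0.6169, -0.0988, 0.069]
eef_rot: [0.0, -0.043, 0.999, -0.0]
force: [0.1, -1.0, -0.6]
opening: 0.529
finger_force: 0.0
time: 39.65
ee_pos: [0.617, -0.0976, 0.0689]
eef_rot: [0.0, -0.043, 0.999, 0.001]
force: [-0.8, 3.7, 0.5]
opening: 0.146
finger_force: 55.0
time: 40.15
ee_pos: [0.6169, -0.0978, 0.0815]
eef_rot: [-0.0, -0.043, 0.999, 0.001]
force: [2.6, 5.8, -9.6]
opening: 0.142
finger_force: 54.9
```

```bash
python3 -m pendant '{"xyz":[[0,0,0],[0,0,0],[0,0,0],[0,0,0],[0,0,0],[0,0,0],[0,0,0],[0,0,0],[0,0,0],[0,0,0],[0,0,0]],"rotation":[[0,0,6],[0,0,6],[0,0,6],[0,0,6],[0,0,6],[0,0,6],[0,0,6],[0,0,6],[0,0,6],[0,0,0],[0,0,0]]}'
```

```text
time: 41.07
ee_pos: [0.6168, -0.098, 0.0816]
eef_rot: [-0.0, 0.414, 0.91, 0.0]
force: [2.0, 4.7, -9.4]
opening: 0.145
finger_force: 54.9
```

```bash
python3 -m pendant '{"xyz":[[0,0,0.003],[0,0,0.003],[0,0,0.003],[0,0,0.003],[0,0,0.002],[0,0,0],[0,0,0.0006],[0,0,0.0006],[0,0,0.0006],[0,0,0.0006],[0,0,0],[0,0,0]],"rotation":[[0,0,0],[0,0,0],[0,0,0],[0,0,0],[0,0,0],[0,0,0],[0,0,7],[0,0,7],[0,0,7],[0,0,7],[0,0,0],[0,0,0]]}'
```

```text
time: 42.07
ee_pos: [0.6167, -0.0981, 0.0656]
eef_rot: [-0.0, 0.621, 0.784, -0.0]
force: [0.2, 5.9, -5.5]
opening: 0.144
finger_force: 54.9
```

```bash
python3 -m pendant '{"xyz":[[0,0,0.0006],[0,0,0.0006],[0,0,0.0006],[0,0,0.0006],[0,0,0.0006],[0,0,0.0006],[0,0,0.0006],[0,0,0],[0,0,0],[0,0,0]],"rotation":[[0,0,7],[0,0,7],[0,0,7],[0,0,7],[0,0,7],[0,0,7],[0,0,7],[0,0,7],[0,0,0],[0,0,0]]}'; python3 -c "
from h import *
print(yaw()[0],ctrl.read_state()['moment'])"
```

```text
time: 42.9
ee_pos: [0.6164, -0.0979, 0.0617]
eef_rot: [-0.001, 0.916, 0.401, -0.001]
force: [-1.9, 4.9, -0.3]
opening: 0.144
finger_force: 55.0
47.29076987113146 [ 1.27634951  0.4384505  -0.04255744]
```

```bash
python3 -m pendant '{"xyz":[[0,0,0],[0,0,0],[0,0,0],[0,0,0],[0,0,0],[0,0,0],[0,0,-0.03],[0,0,-0.04],[0,0,-0.03],[0,0,-0.03],[0,0,0],[0,0,0]],"rotation":[[0,0,0],[0,0,0],[0,0,0],[0,0,0],[0,0,0],[0,0,0],[0,0,0],[0,0,0],[0,0,0],[0,0,0],[0,0,0],[0,0,0]]}' 120
python3 -m pendant '{"xyz":[[-0.04,-0.01,0],[-0.04,-0.01,0],[-0.04,-0.01,0],[-0.04,-0.01,0],[-0.04,-0.01,0],[0,0,0],[0,0,0]],"rotation":[[0,0,0],[0,0,0],[0,0,0],[0,0,0],[0,0,0],[0,0,0],[0,0,0]]}'
python3 - <<'E'
from h import *
p,d=eyes.capture("scene"); v,u=np.nonzero(d>0); W=world("scene",np.c_[u,v],d[v,u])
for c,x,y in(("red",.629,-.288),("green",.617,-.097)):
    s=(abs(W[:,1]-y)<.03)&(abs(W[:,0]-x)<.04)&(W[:,2]>.067)&(W[:,2]<.095); print(c,"bar",s.sum(),rect(W[s]),W[s].mean(0).round(4))
cv2.imwrite("pics/s9.png",cv2.resize(p[100:300,90:430,::-1],None,fx=2.3,fy=2.3))
E
```

```text
time: 43.9
ee_pos: [0.6183, -0.099, 0.1934]
eef_rot: [0.001, 0.917, 0.398, 0.002]
force: [-0.2, 0.2, -0.6]
opening: 0.528
finger_force: 0.0
time: 44.48
ee_pos: [0.4411, -0.2119, 0.1904]
eef_rot: [-0.001, 0.918, 0.396, -0.001]
force: [1.2, 0.7, -0.1]
opening: 0.529
finger_force: 0.0
red bar 104 [629.6, -287.2, 36.1, 14.6, 41.6] [ 0.6317 -0.2867  0.0773]
green bar 95 [618.1, -96.2, 35.5, 17.1, 47.1] [ 0.6209 -0.0964  0.0761]
```

View pics/s9.png

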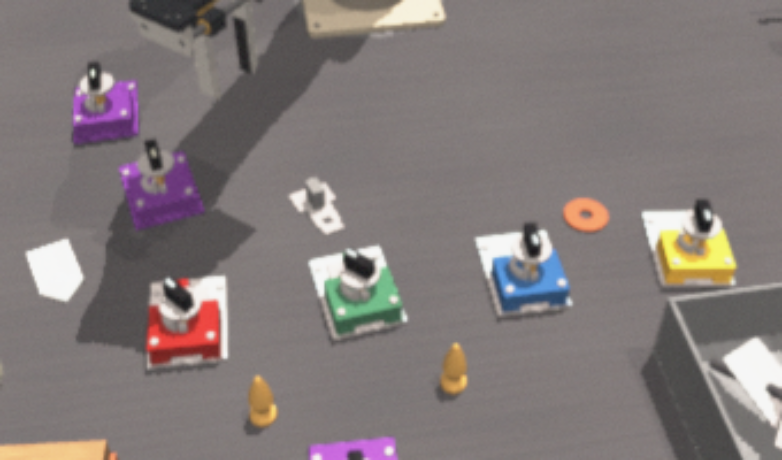

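Both bars have turned about 138° and dropped about 7 mm, at about (178,295) for red and (358,263) for green. The blue and yellow screws are still parked, and the grey blade, disc and finials haven't moved.

```bash
python3 -c "
from cell import close_job
print(close_job())"
```

```text
the job is handed in; nothing more can be done
None
```

The job is handed in: the red and green blades (the only coloured ones on the bench) are fully inserted and locked in their own heads, the blue and yellow screws are still parked, and nothing else was moved; `close_job()` returned no verdict.

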